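Find the loose rocker hatch and push it open

ROBOT

A 6-joint arm with a two-finger parallel gripper is mounted at the origin on the work surface. World frame = base frame: x ahead of the robot, y to its left, z up, the work surface at z = 0. Lengths are in m, angles in rad, forces in N, time in s.
With the tool pointing down it reaches from about 0.25 to 0.775 m from the base axis. Payload 4 kg.
Tool frame: the origin (TCP) lies midway between the tips of the shut fingers; the grasp point (between the pads) lies 19 mm behind it; x points along the fingers, z is the direction in which the jaws open and shut, and the axes are right-handed (so a half turn about x gives the same grasp; the last joint's range is limited). The gripper opens to 85 mm and grips with 20 to 120 N. Pads are 22 mm wide; open, the fingers measure 114 mm over their backs; the gripper's body (76 mm by 85 mm) begins 54 mm behind the grasp point. The pads swing forward as they close: fully open they stand 13 mm farther back than shut.
Start: joints at [-1.314, 0.087, 1.371, -0, 1.684, -0.103], TCP at [0.194, -0.515, 0.231] pointing down, gripper open.
Joint ranges: [-3.1, 3.1], [-0.76, 2.03], [0.27, 2.55], [-1.08, 4.22], [0.17, 2.65], [-2.57, 2.57]. Speed limits (rad/s): [2.79, 2.79, 3.14, 3.14, 3.14, 3.14].

INTERFACE

Orientations are given as a rotation vector (axis times angle).
In Python, from bench import r, eyes gives the robot as it stands. The module is installed in compiled form; this text tells all that it offers.
- The arm moves only by the shell command python3 -m crank 'ROWS'. ROWS is JSON, a list of rows, each a list of 7 numbers: the shift along the tool's x, y, z in mm, then the turn, a rotation vector about the tool's x, y, z in degrees, then the opening, from -1 (shut) to 1 (fully open), so that 0 is half open. A call has 1 to 10 rows; each row is the pose to reach, as a shift and turn from the pose measured when the call began, along the tool's axes at that moment; what a row does not reach only later rows make up. A row lasts 1/8 s, in which the tool goes at most 62.5 mm and 10.7 degrees, less where a joint would pass 70% of its speed; a pose out of reach is approached as far as the arm can. A call with a gripper value outside its range is refused whole. The fingers move at their own pace and stop on an object; the grip force is fixed at half the most. Time passes only in rows, so rows that repeat a pose let the fingers close. It gives the time, the measured TCP pose, the force and the opening at its end, in the units of the state.
- r.read_state(): the state, without advancing time (a new reading comes with each control period).
- eyes.get_image(name): name is "side" or "top" or "wrist"; returns a dict with "pixels" (384x512x3 uint8, red, green, blue), "z_map" (384x512 float32, m along the optical axis (not along the pixel's ray), 0 where there is no reading), "fx", "fy", "cx", "cy" (pixels), "k1" (the pictures are not rectified: a ray, as slopes to the right and down, at radius r is drawn at 1 + k1 r^2 times it, then the intrinsics apply), "R" (3x3) and "t" (3): a world point X has camera coordinates R X + t. Camera axes: x right, y down, z forward; pixel columns grow to the right and rows downward; lengths in m; the calibration is good to about 2 mm. A picture is of the moment at which its call begins.
- r.close_job(): hands the job in, once; it reports no verdict.
The state is a dict: "time": time; "joint_pos": joint angles; "dq": joint speeds; "tau": joint torques, N m; "ee_pos": TCP position; "tool_rot": TCP orientation; "ft_force": force on the tool from outside, world axes, zero at the start; "moment": the same for the moment, N m; "width": opening from 0.0 (shut) to 1.0 (fully open).
Only numpy, scipy, OpenCV 4.12 (cv2) and the standard library are available. Lean on these libraries where they do the work, as an engineer would, in place of code of your own. Each camera call takes 0.05 s, during which the arm holds its last target.

TASK

One of the four identical plywood hatches in the top of the grey box is free to rock; the other three are held shut from beneath. Press on the near half of one hatch after another with closed fingers, without forcing any, until you find the one that gives, push that one down until it is fully open against its stop, and leave it open. Leave the other hatches closed, take hold of nothing, and let the spools, bobbins and everything else stay where they are.

Things in the scene. Friction and masses are not known exactly. Their poses are not given: they have to be found in the camera images.
- hatch_box: fixed grey box, 215 mm deep (its x), 496 wide (its y), flat top 90 mm above the table. Origin: centre of its underside; x points away from the robot's side, y left, z up. In its top lie four identical flush hatches side by side, in openings 125 (x) by 86 mm (y) centred at x = -20 and y = +180, +60, -60, -180 mm, with strips 34 mm wide between. The well under the free hatch is 60 mm deep from the top
- hatch1 (a joint): tilt in rad of the leftmost hatch, a plywood board 120 (box x) by 80 mm, 8 thick, a seesaw about an axle along box y through its middle, 4 mm under its top. 0 closed; grows as the near half (robot's side) sinks, to a stop at 0.75; it cannot tilt the other way. Held hatch: under 0.06 (2-3 mm at the near edge). The free one turns under 1-3 N and stays where left; any of the four may be it
- press1 (a point): point on the top face of the leftmost hatch (box y = 180 mm), mid-width, 40 mm from its axle towards the robot's side, 20 mm from its near edge, 90 mm above the table when closed; it moves with the hatch. A closed fingertip pushed straight down here turns the free hatch to its stop when 25 to 40 mm below the box's top (the less, the wider the tip)
- hatch2 (a joint): tilt in rad of the second from the left hatch, a plywood board 120 (box x) by 80 mm, 8 thick, a seesaw about an axle along box y through its middle, 4 mm under its top. 0 closed; grows as the near half (robot's side) sinks, to a stop at 0.75; it cannot tilt the other way. Held hatch: under 0.06 (2-3 mm at the near edge). The free one turns under 1-3 N and stays where left; any of the four may be it
- press2 (a point): point on the top face of the second from the left hatch (box y = 60 mm), mid-width, 40 mm from its axle towards the robot's side, 20 mm from its near edge, 90 mm above the table when closed; it moves with the hatch. A closed fingertip pushed straight down here turns the free hatch to its stop when 25 to 40 mm below the box's top (the less, the wider the tip)
- hatch3 (a joint): tilt in rad of the third from the left hatch, a plywood board 120 (box x) by 80 mm, 8 thick, a seesaw about an axle along box y through its middle, 4 mm under its top. 0 closed; grows as the near half (robot's side) sinks, to a stop at 0.75; it cannot tilt the other way. Held hatch: under 0.06 (2-3 mm at the near edge). The free one turns under 1-3 N and stays where left; any of the four may be it
- press3 (a point): point on the top face of the third from the left hatch (box y = -60 mm), mid-width, 40 mm from its axle towards the robot's side, 20 mm from its near edge, 90 mm above the table when closed; it moves with the hatch. A closed fingertip pushed straight down here turns the free hatch to its stop when 25 to 40 mm below the box's top (the less, the wider the tip)
- hatch4 (a joint): tilt in rad of the rightmost hatch, a plywood board 120 (box x) by 80 mm, 8 thick, a seesaw about an axle along box y through its middle, 4 mm under its top. 0 closed; grows as the near half (robot's side) sinks, to a stop at 0.75; it cannot tilt the other way. Held hatch: under 0.06 (2-3 mm at the near edge). The free one turns under 1-3 N and stays where left; any of the four may be it
- press4 (a point): point on the top face of the rightmost hatch (box y = -180 mm), mid-width, 40 mm from its axle towards the robot's side, 20 mm from its near edge, 90 mm above the table when closed; it moves with the hatch. A closed fingertip pushed straight down here turns the free hatch to its stop when 25 to 40 mm below the box's top (the less, the wider the tip)
- spool1: thread spool, 36 mm across, 56 mm tall, standing on the box's far ledge behind the hatches, left half; origin at its underside's centre; only to be left alone
- spool2: thread spool, 36 mm across, 56 mm tall, standing on the box's far ledge behind the hatches, right half; origin at its underside's centre; only to be left alone
- bobbin1: steel bobbin, 22 mm across, 12 mm tall, standing on the strip between the leftmost and second hatch; origin at its underside's centre; only to be left alone
- bobbin2: steel bobbin, 22 mm across, 12 mm tall, standing on the strip between the third and rightmost hatch; origin at its underside's centre; only to be left alone
- jar: closed jar, 84 mm across, 120 mm tall, on the table left of the box; origin at its underside's centre; only to be left alone
- hammer: hand hammer lying on the table right of the box; origin at its underside's centre; only to be left alone
- chalk: white chalk block 50 x 35 x 12 mm, lying on the middle of the box's far ledge between the spools; origin at its underside's centre; only to be left alone
- tape: round black tape measure, 60 mm across, 24 mm tall, on the table left of the box, nearer the robot than the jar; origin at its underside's centre; only to be left alone

How it is judged:
By the outcome, as a careful person would: the job done as asked, in the order asked, and still so for the second after the job is handed in, with the robot touching nothing.
It also fails if it takes over 51 s, if anything falls off the work surface, if the arm or the gripper's body presses on something with over 40 N, if the wrist force passes 120 N, or if a joint passes its speed limit or range.

## Working session

There is one attempt and no reset: what is moved stays moved. The work goes in short steps, Python scripts to look and compute and a shell command to move; the robot and the scene stay as the last step left them, time stands still between calls to the robot, and variables do not carry over. Pictures are saved under pics/ and viewed, and the job is handed in when it is done.

```bash
mkdir -p pics; ls
python3 - <<'E'
from bench import r, eyes
import cv2,numpy as np
s=r.read_state(); print({k:np.round(v,3).tolist() for k,v in s.items()})
for n in ["top","side"]:
    d=eyes.get_image(n); cv2.imwrite(f"pics/{n}0.png",d["pixels"][:,:,::-1]); np.savez(f"{n}0.npz",**d)
    print(n,d["fx"],d["fy"],d["cx"],d["cy"],d["k1"],np.round(d["R"],3).tolist(),np.round(d["t"],3))
E
```

```text
pics
{'time': 0.0, 'joint_pos': [-1.314, 0.088, 1.372, 0.0, 1.684, -0.103], 'dq': [-0.001, -0.001, 0.001, 0.001, -0.0, 0.001], 'tau': [0.0, -35.187, -31.327, -0.0, 0.011, 0.0], 'ee_pos': [0.194, -0.514, 0.23], 'tool_rot': [0.942, 1.36, -0.939], 'ft_force': [0.252, 0.095, 0.663], 'moment': [0.004, 0.08, 0.05], 'width': 0.995}
top 394.7214663537468 394.7214663537468 255.09247797770786 191.12592490052683 0.012190112158218578 [[-0.018, -1.0, 0.001], [-0.987, 0.018, -0.158], [0.158, -0.004, -0.987]] [0.064 0.568 1.016]
side 352.42836516718717 352.42836516718717 257.6760757827599 190.67085507489423 -0.025213220703606886 [[-0.915, -0.402, 0.018], [-0.25, 0.531, -0.809], [0.316, -0.745, -0.587]] [0.532 0.17  0.974]
```

View pics/top0.png

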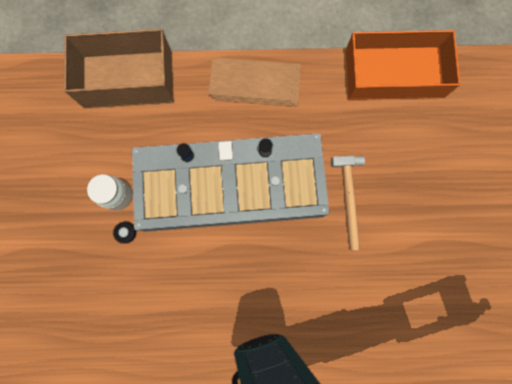

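View pics/side0.png

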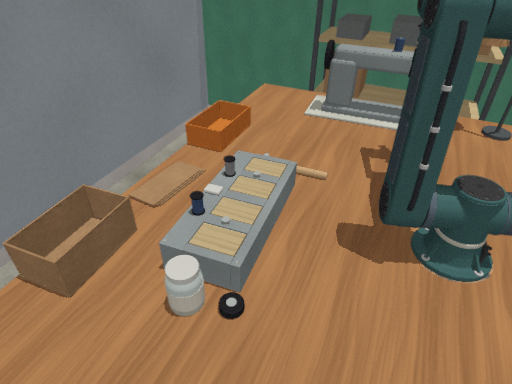

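The top view shows the box with hatch centres near pixels (160,193), (207,189), (253,186), (299,182). The bobbins are at (183,188) and (275,181), the spools behind at (186,152) and (265,147). I'll measure the hatches by colour, inside the box.

```bash
cat > h.py <<'E'
import numpy as np,cv2
def ray(d,uv,z):
    K=np.array([[d["fx"],0,d["cx"]],[0,d["fy"],d["cy"]],[0,0,1.]])
    p=cv2.undistortPoints(np.array(uv,float).reshape(-1,1,2),K,np.array([float(d["k1"]),0,0,0])).reshape(-1,2)
    R=d["R"];t=d["t"]; C=-R.T@t
    v=np.c_[p,np.ones(len(p))]@R
    return C+v*((z-C[2])/v[:,2])[:,None]
E
python3 - <<'E'
from h import *
for n in ["top","side"]:
    d=dict(np.load(n+"0.npz")); im=d["pixels"]
    hsv=cv2.cvtColor(im,cv2.COLOR_RGB2HSV)
    for nm,lo,hi in [("hatch",(14,60,150),(30,200,255)),("grey",(85,8,70),(115,90,190))]:
        m=cv2.inRange(hsv,lo,hi)
        if nm=="hatch": m=cv2.morphologyEx(m,cv2.MORPH_CLOSE,np.ones((5,5)))
        cs,_=cv2.findContours(m,cv2.RETR_EXTERNAL,cv2.CHAIN_APPROX_NONE)
        for c in cs:
            if cv2.contourArea(c)<300: continue
            P=ray(d,c.reshape(-1,2)+0.0,.09)[:,:2]
            rr=cv2.minAreaRect((P*1000).astype(np.float32))
            print(n,nm,cv2.boundingRect(c),np.round(rr[0]),np.round(rr[1]),round(rr[2],1))
    # depth check
    if n=="top":
        for uv in [(160,193),(207,189),(253,186),(299,182)]:
            z=float(d["z_map"][uv[1],uv[0]]); 
            a=ray(d,[uv],.09)[0]; print(uv,np.round(a,3), z,(d["R"]@a+d["t"])[2])
E
```

```text
top hatch (143, 170, 34, 48) [561. 300.] [122.  82.] 3.7
top hatch (190, 166, 34, 49) [568. 180.] [121.  81.] 3.7
top hatch (344, 165, 15, 86) [ 517. -190.] [219.  23.] 1.8
top hatch (236, 162, 35, 49) [575.  61.] [121.  81.] 3.5
top hatch (282, 159, 35, 48) [583. -59.] [121.  81.] 3.4
top hatch (209, 58, 92, 48) [861.  51.] [241. 120.] 84.6
top hatch (15, 28, 149, 63) [927. 496.] [166. 397.] 2.9
(160, 193) [0.561 0.298 0.09 ] 1.0139714479446411 1.0141747078433403
(207, 189) [0.569 0.178 0.09 ] 1.0146207809448242 1.0159543103944828
(253, 186) [0.575 0.059 0.09 ] 1.0148166418075562 1.0173256607046206
(299, 182) [ 0.583 -0.06   0.09 ] 1.019633173942566 1.0191136546536759
side hatch (437, 102, 75, 90) [ -92. -593.] [820. 205.] 82.7
side hatch (0, 84, 512, 300) [433.   6.] [1570. 1099.] 83.4
side grey (427, 254, 64, 27) [  3. 155.] [140.  73.] 34.4
side grey (160, 193, 115, 98) [565. 287.] [239. 286.] 2.8
side grey (472, 189, 40, 40) [ -88. -154.] [204. 101.] 83.0
side grey (408, 179, 58, 44) [ 48. -96.] [240. 133.] 80.0
side grey (219, 163, 77, 56) [556.  31.] [185. 286.] 3.6
side grey (322, 45, 92, 77) [  464. -1215.] [ 502. 1223.] 2.4
side grey (0, 0, 208, 249) [ 2304. -1607.] [2036. 4596.] 54.8
```

```bash
cat >> h.py <<'E'
from scipy.spatial.transform import Rotation as Ro
P={1:(.521,.2975),2:(.528,.1775),3:(.535,.0585),4:(.543,-.0615)}
def rel(s,pos):
    R=Ro.from_rotvec(s["tool_rot"]).as_matrix()
    return np.round(1000*R.T@(np.array(pos)-s["ee_pos"]),1)
def turn(s,yawz):  # jaw axis z along world yaw, tool x down
    R=Ro.from_rotvec(s["tool_rot"]).as_matrix()
    x=np.array([0,0,-1.]);z=np.array([np.cos(yawz),np.sin(yawz),0]);y=np.cross(z,x)
    return np.round(np.degrees(Ro.from_matrix(R.T@np.c_[x,y,z]).as_rotvec()),2)
E
python3 - <<'E'
from h import *
from bench import r
s=r.read_state(); print(np.round(Ro.from_rotvec(s["tool_rot"]).as_matrix(),3))
print(rel(s,(*P[4],.16)))
b=np.radians(3.5)
for k in range(4): print(k,turn(s,b+k*np.pi/2))
E
```

```text
[[-0.     0.936  0.352]
 [ 0.002  0.352 -0.936]
 [-1.     0.    -0.002]]
[  71.   486.5 -300.6]
0 [-72.88  -0.09  -0.09]
1 [-162.88   -0.     -0.17]
2 [ 1.0712e+02 -9.0000e-02  1.0000e-01]
3 [17.12 -0.12  0.  ]
```

```bash
python3 -m crank '[[0,50,-30,2,0,0,-1],[0,100,-60,4,0,0,-1],[10,150,-92,6,0,0,-1],[15,205,-127,8,0,0,-1],[20,260,-160,10,0,0,-1],[30,315,-195,12,0,0,-1],[40,370,-228,14,0,0,-1],[50,425,-262,17.1,0,0,-1],[60,470,-290,17.1,0,0,-1],[71,486.5,-300.6,17.1,0,0,-1]]'
python3 - <<'E'
from h import *
from bench import r
s=r.read_state(); print(np.round(s["joint_pos"],2),s["time"],np.round(s["ft_force"],2),np.round(s["ee_pos"],4),s["width"])
print(rel(s,(*P[4],.105)),turn(s,np.radians(3.5-90)))
E
```

```text
time: 1.35
ee_pos: [0.5441, -0.0585, 0.1589]
tool_rot: [1.163, 1.242, -1.161]
ft_force: [-0.1, -0.4, -0.8]
width: 0.003
[-0.21  0.11  1.49  0.    1.54  1.29] 1.35 [-0.07 -0.44 -0.83] [ 0.5441 -0.0585  0.1589] 0.0030765138245148617
[53.8 -1.2  3.1] [ 0.23 -0.17  0.06]
```

```bash
python3 -m crank '[[30,-1.2,3.1,0,0,0,-1],[54,-1.2,3.1,0,0,0,-1],[64,-1.2,3.1,0,0,0,-1],[66,-1.2,3.1,0,0,0,-1],[66,-1.2,3.1,0,0,0,-1]]'
python3 -m crank '[[1.5,0,0,0,0,0,-1],[2.5,0,0,0,0,0,-1]]'
python3 - <<'E'
from bench import eyes
import cv2
d=eyes.get_image("wrist"); cv2.imwrite("pics/w1.png",d["pixels"][:,:,::-1])
d=eyes.get_image("top"); cv2.imwrite("pics/t1.png",d["pixels"][:,:,::-1])
E
```

```text
time: 1.98
ee_pos: [0.5436, -0.0618, 0.0938]
tool_rot: [1.163, 1.241, -1.16]
ft_force: [-1.2, 0.4, -0.1]
width: -0.0
time: 2.22
ee_pos: [0.5441, -0.062, 0.0922]
tool_rot: [1.164, 1.239, -1.159]
ft_force: [0.4, 0.3, 0.5]
width: -0.002
```

View pics/w1.png

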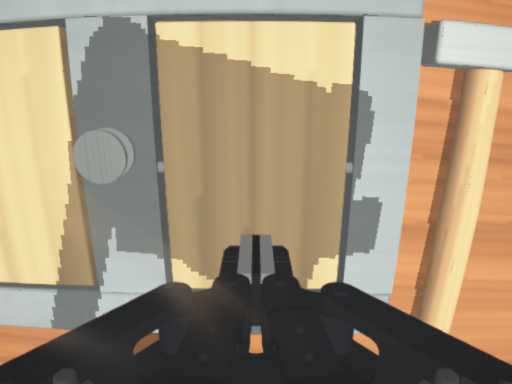

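View pics/t1.png

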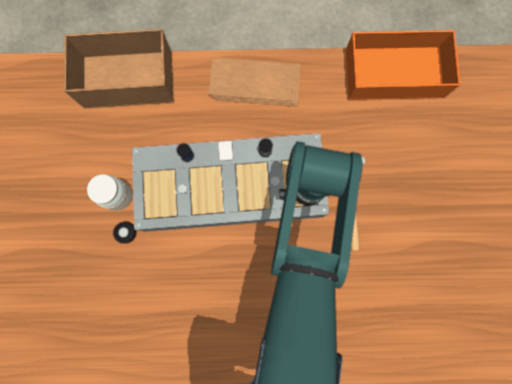

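The wrist view shows the shut fingertips at about (256,245), mid-width on the near half of hatch 4, and there is no contact yet. I'll press gently in small steps.

```bash
python3 -m crank '[[1.5,0,0,0,0,0,-1],[2.5,0,0,0,0,0,-1]]'
python3 -m crank '[[1.5,0,0,0,0,0,-1],[2,0,0,0,0,0,-1]]'
```

```text
time: 2.58
ee_pos: [0.5437, -0.0618, 0.0893]
tool_rot: [1.163, 1.24, -1.159]
ft_force: [-0.6, -0.0, 1.6]
width: -0.001
time: 2.82
ee_pos: [0.5438, -0.0619, 0.0888]
tool_rot: [1.163, 1.24, -1.159]
ft_force: [-4.1, 1.4, 9.2]
width: 0.0
```

```bash
python3 -m crank '[[0.5,0,0,0,0,0,-1],[0.5,0,0,0,0,0,-1]]'
```

```text
time: 3.08
ee_pos: [0.5437, -0.0618, 0.0888]
tool_rot: [1.163, 1.239, -1.159]
ft_force: [-2.0, -0.0, 4.6]
width: -0.002
```

```bash
python3 -m crank '[[1.5,0,0,0,0,0,-1],[1.5,0,0,0,0,0,-1]]'
python3 - <<'E'
from h import *
from bench import r
s=r.read_state();print(rel(s,(*P[3],.125)),rel(s,(*P[3],.094)),turn(s,np.radians(3.5-90)))
E
```

```text
time: 3.32
ee_pos: [0.5438, -0.0619, 0.0888]
tool_rot: [1.163, 1.239, -1.159]
ft_force: [-3.5, -0.1, 8.8]
width: -0.002
[ -36.    -0.9 -120.8] [  -5.    -0.9 -120.7] [ 0.22 -0.1  -0.12]
```

Hatch 4 takes 9 N without moving, so it is held. Next is hatch 3; I'll lift well clear of the bobbin, which is 12 mm tall.

```bash
python3 -m crank '[[-30,0,0,0,0,0,-1],[-42,0,-10,0,0,0,-1],[-42,0,-60,0,0,0,-1],[-42,-1,-110,0,0,0,-1],[-36,-1,-121,0,0,0,-1],[-15,-1,-121,0,0,0,-1],[-5,-1,-121,0,0,0,-1],[-4,-1,-121,0,0,0,-1]]'
python3 -m crank '[[1.5,0,0,0,0,0,-1],[3,0,0,0,0,0,-1]]'
```

```text
time: 4.32
ee_pos: [0.5341, 0.0584, 0.0915]
tool_rot: [1.163, 1.241, -1.162]
ft_force: [0.2, 0.3, 0.7]
width: -0.004
time: 4.58
ee_pos: [0.5345, 0.0579, 0.0892]
tool_rot: [1.163, 1.239, -1.161]
ft_force: [-1.0, -1.4, 1.5]
width: -0.001
```

```bash
python3 -m crank '[[1.5,0,0,0,0,0,-1],[2.5,0,0,0,0,0,-1]]'
python3 -m crank '[[1,0,0,0,0,0,-1],[1,0,0,0,0,0,-1]]'
```

```text
time: 4.82
ee_pos: [0.5346, 0.0579, 0.0887]
tool_rot: [1.164, 1.239, -1.161]
ft_force: [-5.4, -0.4, 10.8]
width: -0.006
time: 5.08
ee_pos: [0.5347, 0.0579, 0.0888]
tool_rot: [1.164, 1.238, -1.161]
ft_force: [-3.7, 0.0, 6.8]
width: 0.0
```

Hatch 3 is also held: 7–11 N and no movement. Next is hatch 2.

```bash
python3 - <<'E'
from h import *
from bench import r
s=r.read_state();print(rel(s,(*P[2],.125)),turn(s,np.radians(3.5-90)))
E
python3 -m crank '[[-30,0,0,0,0,0,-1],[-42,0,-10,0,0,0,-1],[-42,0,-60,0,0,0,-1],[-42,0,-110,0,0,0,-1],[-36,0,-120,0,0,0,-1],[-15,0,-120,0,0,0,-1],[-5,0,-120,0,0,0,-1],[-4,0,-120,0,0,0,-1]]'
python3 -m crank '[[1.5,0,0,0,0,0,-1],[3,0,0,0,0,0,-1]]'
```

```text
[ -36.     1.  -119.9] [ 0.13 -0.07 -0.1 ]
time: 6.08
ee_pos: [0.5263, 0.1771, 0.0915]
tool_rot: [1.163, 1.24, -1.163]
ft_force: [-0.3, -0.3, 0.5]
width: -0.002
time: 6.32
ee_pos: [0.5268, 0.1768, 0.0892]
tool_rot: [1.164, 1.238, -1.163]
ft_force: [-1.0, -0.9, 2.0]
width: 0.003
```

```bash
python3 -m crank '[[1.5,0,0,0,0,0,-1],[2.5,0,0,0,0,0,-1]]'
python3 -m crank '[[1,0,0,0,0,0,-1],[1,0,0,0,0,0,-1]]'
```

```text
time: 6.58
ee_pos: [0.5268, 0.1767, 0.0872]
tool_rot: [1.164, 1.238, -1.163]
ft_force: [-2.1, 0.3, 1.8]
width: 0.004
time: 6.82
ee_pos: [0.5268, 0.1767, 0.0861]
tool_rot: [1.164, 1.238, -1.163]
ft_force: [-1.5, -0.5, 1.4]
width: 0.002
```

Hatch 2 is giving at about 2 N. I'll push it down.

```bash
python3 -m crank '[[3,0,0,0,0,0,-1],[6,0,0,0,0,0,-1],[9,0,0,0,0,0,-1],[12,0,0,0,0,0,-1],[15,0,0,0,0,0,-1],[17,0,0,0,0,0,-1]]'
python3 -m crank '[[2,0,0,0,0,0,-1],[4,0,0,0,0,0,-1],[6,0,0,0,0,0,-1]]'
```

```text
time: 7.58
ee_pos: [0.5266, 0.1768, 0.0688]
tool_rot: [1.164, 1.239, -1.163]
ft_force: [0.1, -0.3, 2.2]
width: 0.001
time: 7.95
ee_pos: [0.5265, 0.1767, 0.0626]
tool_rot: [1.163, 1.239, -1.163]
ft_force: [-0.4, 0.3, 1.8]
width: -0.002
```

```bash
python3 -m crank '[[1.5,0,0,0,0,0,-1],[3,0,0,0,0,0,-1]]'
python3 -m crank '[[1.5,0,0,0,0,0,-1],[3,0,0,0,0,0,-1]]'
```

```text
time: 8.2
ee_pos: [0.5264, 0.1767, 0.0595]
tool_rot: [1.163, 1.239, -1.163]
ft_force: [-1.2, -0.3, 6.0]
width: 0.003
time: 8.45
ee_pos: [0.5266, 0.1768, 0.0592]
tool_rot: [1.164, 1.238, -1.163]
ft_force: [-7.5, -2.8, 17.3]
width: 0.004
```

The hatch is on its stop: force jumped to 17 N at 31 mm below the top, with no further motion. I'll withdraw straight up, then clear the view.

```bash
python3 -m crank '[[-10,0,0,0,0,0,-1],[-40,0,0,0,0,0,-1],[-90,0,0,0,0,0,-1],[-140,0,0,0,0,0,-1],[-160,30,30,0,0,0,-1],[-160,-30,60,0,0,0,-1],[-160,-90,60,0,0,0,-1],[-160,-150,60,0,0,0,-1],[-160,-200,60,0,0,0,-1],[-160,-200,60,0,0,0,-1]]'
python3 - <<'E'
from h import *
from bench import eyes,r
for n in ["top","side"]:
    d=eyes.get_image(n); cv2.imwrite(f"pics/{n}2.png",d["pixels"][:,:,::-1]); np.savez(n+"2.npz",**d)
print(r.read_state()["ee_pos"])
E
```

```text
time: 9.7
ee_pos: [0.3284, 0.1043, 0.2193]
tool_rot: [1.164, 1.238, -1.161]
ft_force: [0.4, 0.7, -0.2]
width: -0.002
[0.33095591 0.10436499 0.21942012]
```

View pics/top2.png

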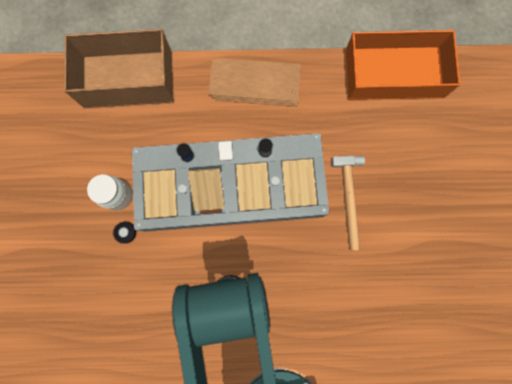

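View pics/side2.png

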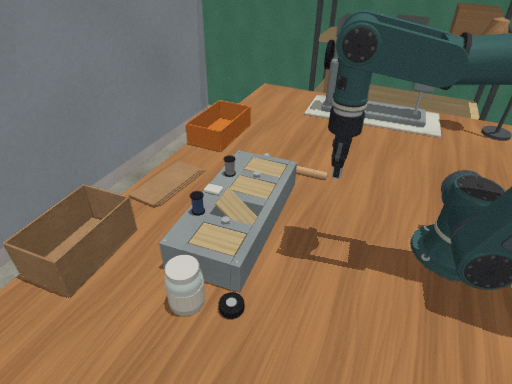

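The pictures show hatch 2 tilted open: side view near (236,207), top view (206,190). The others are flush and everything else looks unmoved. I'll check the tilt from depth.

Run:
```python
from h import *
d=dict(np.load("top2.npz")); d0=dict(np.load("top0.npz"))
def fit(d,c):
    u,v=np.meshgrid(np.arange(512),np.arange(384)); uv=np.c_[u.ravel(),v.ravel()].astype(float)
    K=np.array([[d["fx"],0,d["cx"]],[0,d["fy"],d["cy"]],[0,0,1.]])
    p=cv2.undistortPoints(uv.reshape(-1,1,2),K,np.array([float(d["k1"]),0,0,0])).reshape(-1,2)
    X=(np.c_[p,np.ones(len(p))]*d["z_map"].reshape(-1,1)-d["t"])@d["R"]
    b=np.radians(3.5); q=X[:,:2]-c; bx=q@[np.cos(b),np.sin(b)]; by=q@[-np.sin(b),np.cos(b)]
    m=(abs(bx)<32)&(abs(bx)<.032)&(abs(by)<.03)&(d["z_map"].ravel()>0)
    k=np.polyfit(bx[m],X[m,2],1); return np.arctan(k[0]),k[1]
for i,c in enumerate([(.561,.300),(.568,.180),(.575,.061),(.583,-.059)]): print(i+1,np.round(fit(d0,c),3),np.round(fit(d,c),3))
df=cv2.absdiff(d["pixels"],d0["pixels"]).max(2)>40; df[228:]=0
ys,xs=np.where(df);print(len(xs),xs.min(),xs.max(),ys.min(),ys.max())
```

```text
1 [-0.025  0.088] [-0.01   0.088]
2 [0.01 0.09] [0.753 0.092]
3 [0.017 0.09 ] [0.033 0.09 ]
4 [0.007 0.09 ] [0.035 0.09 ]
323 188 223 166 214
```

```bash
python3 -c "
from bench import r
print(r.close_job(), r.read_state()['time'])"
```

```text
the job is handed in; nothing more can be done
the job is handed in; nothing more can be done
```

The free hatch was the second from the left (hatch 2). It is now fully open against its stop, and the job is handed in.

- **Finding it:** I pressed hatch 4, then 3, then 2, with closed fingers. Hatches 4 and 3 held at about 9 to 11 N. Hatch 2 gave at about 2 N, so I did not press hatch 1.
- **Opening it:** Hatch 2 reached its stop about 31 mm below the box top, where the force rose to 17 N with no further movement. I then lifted straight off and moved the arm clear.
- **Last checks:** Depth readings put hatch 2 at 0.753 rad, matching its 0.75 stop. The other three read between -0.01 and 0.035 rad, within the play of a held hatch and the measuring noise. In the top view, over the box and everything beyond its near edge, the picture changed only at hatch 2. The nearer strip, which includes the lower part of the tape measure and hammer, I compared only by eye, and both look unmoved.

No check failed or disagreed. The last motion ended at about 10 s of the allowed 51 s.

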